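# Post the last entry and crack open the prize-draw box

## Robot

A 6-joint arm with a two-finger parallel gripper is mounted at the origin on the work surface. World frame = base frame: x ahead of the robot, y to its left, z up, the work surface at z = 0. Lengths are in m, angles in rad, forces in N, time in s.
With the tool pointing down it reaches from about 0.225 to 0.875 m from the base axis. Payload 3.4 kg.
Tool frame: the origin (TCP) lies on the centre line of the jaws, within the pads' length; the fingertips stand 22 mm ahead of it and the grasp point (between the pads) lies 3 mm ahead of it; z points along the fingers, y is the line along which they close (so a half turn about z gives the same grasp; the last joint's range is limited). The gripper opens to 85 mm and grips with 20 to 120 N. Pads are 22 mm wide; open, the fingers measure 114 mm over their backs; the gripper's body (76 mm by 85 mm) begins 54 mm behind the grasp point. The pads swing forward as they close: fully open they stand 13 mm farther back than shut.
Start: joints at [-0.121, 0.276, 1.505, -0, 1.361, -0.121], TCP at [0.575, -0, 0.253] pointing down, gripper open.
Joint ranges: [-2.89, 2.89], [-0.75, 2.08], [0.22, 2.7], [-1.18, 4.32], [0.11, 2.71], [-2.7, 2.7]. Speed limits (rad/s): [2.57, 2.57, 3.14, 3.14, 3.14, 3.14].

## Interface

Orientations are given as a unit quaternion [w, x, y, z].
In Python, from rig import manip, vision gives the robot as it stands (manip), with the cameras (vision).
- The arm moves only by the shell command python3 steer.py [OPENING] [FORCE], which reads ROWS from standard input. ROWS is a JSON list that holds a single list of rows (three levels of brackets), with 1 to 5 rows, each of 4 numbers: dx, dy, dz in m, then a turn about the tool's z in rad; each row shifts and turns the commanded pose from where the row before left it, along the tool's axes as they then stand; what a row does not reach is not made up. A row lasts 1/12 s, in which the tool goes at most 0.0417 m and 0.125 rad, less where a joint would pass 70% of its speed; a pose out of reach is approached as far as the arm can. OPENING is the finger opening in m, set as the command begins (- or left out keeps the last). The fingers move at their own pace and stop on an object; FORCE is the grip in N (left out, the last holds). Time passes only in rows, so rows that do not move let the fingers close. It prints the time, the measured TCP pose, the force, the opening and the grip force at its end. Input that does not fit is refused with a message, and nothing moves.
- manip.get_state(): the state, without advancing time (a new reading comes with each control period).
- vision.get_image(name): name is "scene" or "side" or "wrist"; returns a dict with "img" (384x512x3 uint8, red, green, blue), "camera_matrix" (3x3 intrinsics, pixels), "T" (4x4, takes a point from camera to world coordinates); the wrist camera has in their place "hand_eye" (4x4, takes a point from camera to tool coordinates, whose origin is the TCP and whose axes are the flange's). Camera axes: x right, y down, z forward; pixel columns grow to the right and rows downward; lengths in m; the calibration is good to about 2 mm. A picture is of the moment at which its call begins: read the wrist's pose just before it. There is no depth.
- manip.sign_off(): hands the job in; it is judged then, once.
The state is a dict: "clock": time; "qpos": joint angles; "qd": joint speeds; "effort": joint torques, N m; "position": TCP position; "ee_rot": TCP orientation; "contact_force": force on the tool from outside, world axes, zero at the start; "moment": the same for the moment, N m; "width": finger opening in m; "gripper_force": force on a finger pad.
Only numpy, scipy, OpenCV 4.12 (cv2) and the standard library are available. Lean on these libraries where they do the work, as an engineer would, in place of code of your own. Each camera call takes 0.05 s, during which the arm holds its last target. There are 200 camera calls.

## Task

At the book-signing stall, take the taller, square-topped wooden entry tile out of its stand and post it through the slot in the back of the plywood prize-draw box so that it drops fully inside. Only then, with the fingers on the handle, break the box's stuck lid free of its rubber seal without flinging it open, and hold it steadily just ajar, its front edge raised about 4 cm, so that a hand could slip in for the draw. Finish while still holding the lid by its handle, and leave everything else on the table undisturbed.

Things in the scene. Friction and masses are not known exactly. Their poses are not given: they have to be found in the camera images.
- draw_box: Plywood prize-draw box, fixed to the table, 240 (x) x 260 (y) x 120 mm. Origin: centre of its underside; x points from its front (lid handle side, towards the robot) to its back, z up. Walls 6 mm thick, 100 mm high; inner floor 6 mm up. Along the back a fixed wooden strip with the slot, x = 58 to 120 mm, z = 100 to 120 mm; in front of it the lid.
- slot (a point): Centre of the slot's mouth in the fixed strip, at x = 89, y = 0, z = 120 mm of the draw box, whose axes it shares. The slot is 10 mm wide in x, 52 mm long in y, edges chamfered 2 mm, with a chute of that section down to z = 65 mm of the box; below that it is open inside: a tile let go in the slot falls to the box's floor.
- lid_hinge (a point): Middle of the lid's hinge line, which runs along the box's y axis, at x = 57, y = 0, z = 103 mm of the draw box.
- lid_front (a point): Point in the middle of the lower front edge of the lid, 182 mm in front of the hinge line; 103 mm above the table when the lid is shut.
- lid (a joint): Lid angle (rad): 0 shut, grows as the front edge rises; 4 cm is about 0.22. Plywood panel 180 x 260 x 12 mm, about 0.4 kg. The rubber seal clings: it takes an upward pull of 10 to 14 N at the handle to break it free; the pull then fades to about 10 N at 0.1, 5 N at 0.22 and 1 to 2 N at 0.3 rad. Let go below 0.3 it shuts; past about 0.36 rad it swings on up to its stop at 0.6.
- handle (a point): Steel handle on the lid (its bar is lid_c1) near its front edge: round bar, 12 mm diameter, 80 mm long, along the box's y axis, on a thin post at each end. Origin: centre of the bar; lid shut: 98 mm in front of the box's origin (155 mm in front of the hinge line), 149 mm above the table, 28 mm free under it to the lid. Turns with the lid; axes as the box's when shut.
- stand: Wooden stand, fixed, 60 (x) x 150 (y) x 25 mm. Origin: centre of its underside. Two grooves, 10 mm wide in x, 52 mm long in y and 15 mm deep, at y = -35 and +35 mm; the entry tile stands in one and the price tag in the other, either way round.
- tile: The entry tile: flat square-topped wooden tile, 8 (x) x 50 (y) x 80 (z) mm, about 30 g, standing upright in a groove of the stand, its top 90 mm above the table. Origin: centre of its lower edge face, z up.
- tag: A price tag, not to be moved: wooden, 8 x 50 x 60 mm, with a round arched top, standing in the stand's other groove. Origin: centre of its lower edge face, z up.
- pen: Bystander: silver pen lying on the table, 130 mm long, 12 mm thick. Origin: below its middle, x along it.
- paperweight: Bystander: green glass dome paperweight, 68 mm across, 36 mm high. Origin: centre of its underside.
- mug: Bystander: white mug, 80 mm across, 95 mm high, handle at its +y side. Origin: centre of its underside.
- book: Bystander: black hardback lying flat, 150 (x) x 210 (y) x 28 mm. Origin: centre of its underside.
- stamp: Bystander: dark wooden hand stamp standing upright, 40 mm across, 73 mm high. Origin: centre of its underside.

How it is judged:
On the way, in this order (a step that is already met when the one before it is completed fails the run):
1. the tile has been posted and is wholly inside the box, the lid still shut (z of tile in the frame of draw_box between -0.01 and 0.035 m and x of tile in the frame of draw_box between -0.12 and 0.12 m and y of tile in the frame of draw_box between -0.13 and 0.13 m and value of joint lid below 0.03 rad), for 0.2 s.
2. the lid has been broken free of its seal by its handle (value of joint lid above 0.1 rad and contact force between the fingers and lid_c1 above 1 N), for 0.1 s.
At the end, for the whole second after the job is handed in: The tile is inside the box, and the lid is held still (under 0.05 rad/s) at 0.14 to 0.31 rad (front edge raised about 25 to 56 mm) by the fingers on its handle (value of joint lid between 0.14 and 0.31 rad and velocity of joint lid between -0.05 and 0.05 rad/s and contact force between the fingers and lid_c1 above 1 N and contact force between tile and the arm below 0.1 N and contact force between tile and the fingers below 0.1 N and z of tile in the frame of draw_box between -0.01 and 0.035 m and x of tile in the frame of draw_box between -0.12 and 0.12 m and y of tile in the frame of draw_box between -0.13 and 0.13 m); the arm keeps its last pose, push and grip.
It fails at once if the lid is flung wide open (over 0.42 rad) (value of joint lid above 0.42 rad).
It fails at once if the lid is opened before the tile has been posted (value of joint lid above 0.05 rad and z of tile in the frame of draw_box above 0.035 m).
It fails at once if the lid is opened before the tile has left the stand (value of joint lid above 0.05 rad and horizontal distance between tile and draw_box above 0.18 m).
It fails at once if a bystander is moved by more than 3 cm (distance of any of tag, pen, paperweight, mug, book, stamp from where it was at the start of the episode above 0.03 m).
It also fails if it takes over 62 s, if anything falls off the work surface, if the arm or the gripper's body presses on something with over 40 N, if the wrist force passes 120 N, or if a joint passes its speed limit or range.

## Working session

There is one attempt and no reset: what is moved stays moved. The work goes in short steps, Python scripts to look and compute and a shell command to move; the robot and the scene stay as the last step left them, time stands still between calls to the robot, and variables do not carry over. Pictures are saved under pics/ and viewed, at most 10 in all, crops included, and the job is handed in when it is done.

```bash
ls; mkdir -p pics; python3 - <<'E'
from rig import manip, vision
import cv2,numpy as np
s=manip.get_state();print({k:np.round(v,3) for k,v in s.items()})
a=[vision.get_image(n) for n in("scene","side","wrist")]
for n,i in zip("scene side wrist".split(),a):
    print(n,i["camera_matrix"].tolist(),np.round(i.get("T",i.get("hand_eye")),4).tolist()); cv2.imwrite(f"pics/{n}0.png",i["img"][:,:,::-1])
E
```

```text
pics
rig.py
steer.py
{'clock': np.float64(0.0), 'qpos': array([-0.121,  0.277,  1.506, -0.   ,  1.361, -0.121]), 'qd': array([ 0.001, -0.   ,  0.001, -0.001, -0.002,  0.002]), 'effort': array([ 1.0000e-03, -4.1677e+01, -2.4581e+01, -0.0000e+00,  1.1000e-02,
        0.0000e+00]), 'position': array([0.575, 0.   , 0.252]), 'ee_rot': array([-0.001,  0.707,  0.707, -0.001]), 'contact_force': array([-0.471, -0.339, -0.446]), 'moment': array([-0.053,  0.021, -0.04 ]), 'gripper_force': np.float64(0.0), 'width': np.float64(0.086)}
scene [[348.93718408675096, 0.0, 257.54407128208607], [0.0, 348.93718408675096, 195.22399978926364], [0.0, 0.0, 1.0]] [[0.8399, 0.4516, -0.3009, 0.8984], [0.5427, -0.6997, 0.4647, -0.562], [-0.0007, -0.5536, -0.8328, 1.0549], [0.0, 0.0, 0.0, 1.0]]
side [[369.33488705190473, 0.0, 253.3920603720357], [0.0, 369.33488705190473, 194.7392327940641], [0.0, 0.0, 1.0]] [[0.9079, -0.2375, 0.3453, 0.1645], [-0.4191, -0.5054, 0.7543, -0.8933], [-0.0046, -0.8295, -0.5584, 0.7456], [0.0, 0.0, 0.0, 1.0]]
wrist [[264.51842791262214, 0.0, 255.57433661810416], [0.0, 264.51842791262214, 195.05899179308105], [0.0, 0.0, 1.0]] [[0.0001, -0.9652, -0.2614, 0.0664], [1.0, -0.0001, 0.0007, 0.001], [-0.0007, -0.2614, 0.9652, -0.1209], [0.0, 0.0, 0.0, 1.0]]
```

View pics/scene0.png

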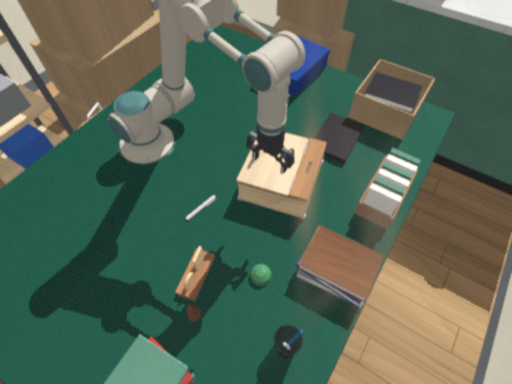

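View pics/side0.png

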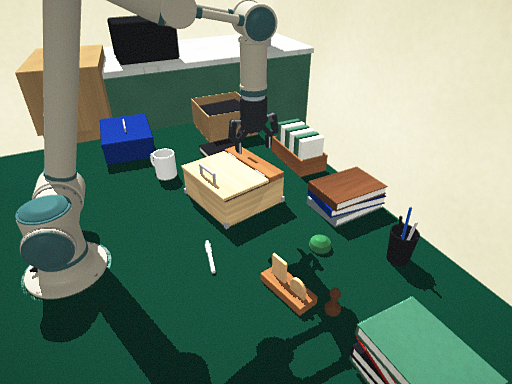

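View pics/wrist0.png

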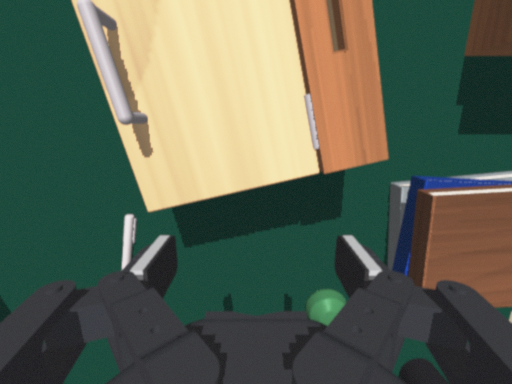

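The scene view shows the stand at about (195,275), with the box at (280,175). In the side view the square-topped tile is at (279,265), nearer the robot, and the arched tag is at (299,287). The wrist view shows the handle at (108,65) and the slot at (337,22).

```bash
cat > h.py <<'E'
import numpy as np,cv2
from rig import manip, vision
from scipy.spatial.transform import Rotation as R
def pose():
    s=manip.get_state();q=s["ee_rot"];T=np.eye(4);T[:3,:3]=R.from_quat([q[1],q[2],q[3],q[0]]).as_matrix();T[:3,3]=s["position"];return T
def shot(n):
    P=pose();i=vision.get_image(n);T=i["T"] if n!="wrist" else P@i["hand_eye"]
    return i["img"],i["camera_matrix"],T
def ray(K,T,p):
    d=T[:3,:3]@np.linalg.solve(K,[p[0],p[1],1.]);return T[:3,3],d/np.linalg.norm(d)
def onz(K,T,p,z):
    o,d=ray(K,T,p);return o+d*(z-o[2])/d[2]
def meet(*rs):   # least squares point and its rms distance from rays
    A=[np.eye(3)-np.outer(d,d) for o,d in rs];b=[a@o for a,(o,d) in zip(A,rs)]
    x=np.linalg.solve(sum(A),sum(b));return x,np.sqrt(np.mean([np.sum((a@x-c)**2) for a,c in zip(A,b)]))
E
python3 - <<'E'
from h import *
c={n:shot(n) for n in("scene","side","wrist")}
np.set_printoptions(precision=4,suppress=True)
_,K,T=c["scene"];_,K2,T2=c["side"];_,K3,T3=c["wrist"]
print("stand",onz(K,T,(195,275),.025),onz(K2,T2,(289,290),.025))
print("tile top",meet(ray(K,T,(203,253)),ray(K2,T2,(279,256))))
for n,p,z in [("lid corner",(148,211),.115),("strip corner",(387,158),.12),("handle end",(128,118),.149),("handle",(88,5),.149),("slot end",(338,48),.12)]: print(n,onz(K3,T3,p,z))
E
```

```text
stand [ 0.5245 -0.3393  0.025 ] [ 0.511  -0.3493  0.025 ]
tile top (array([ 0.519 , -0.2809,  0.0778]), np.float64(0.002373308414774224))
lid corner [ 0.465  -0.0207  0.115 ]
strip corner [0.7017 0.0344 0.12  ]
handle end [0.4718 0.0706 0.149 ]
handle [0.4524 0.1506 0.149 ]
slot end [0.6471 0.1293 0.12  ]
```

```bash
echo '[[[-0.04, -0.01, 0, 0], [-0.04, -0.01, 0, 0], [-0.04, -0.01, 0, 0], [-0.04, -0.01, 0, 0], [-0.04, -0.01, 0, 0]]]' | python3 steer.py; echo '[[[-0.04, -0.01, 0, 0], [-0.04, -0.01, 0, 0], [-0.04, -0.01, 0, 0], [-0.04, -0.01, 0, 0], [-0.04, -0.01, 0, 0]]]' | python3 steer.py; echo '[[[0, 0, 0, 0], [0, 0, 0, 0]]]' | python3 steer.py; python3 - <<'E'
from h import *
i,K,T=shot("wrist");cv2.imwrite("pics/w1.png",i[:,:,::-1]);np.savez("v1.npz",i=i,K=K,T=T)
E
echo '[[[0, 0.04, 0, 0], [0, 0.04, 0, 0], [0, 0.02, 0, 0], [0, 0, 0, 0], [0, 0, 0, 0]]]' | python3 steer.py; python3 - <<'E'
from h import *
i,K,T=shot("wrist");np.savez("v2.npz",i=i,K=K,T=T)
a=np.load("v1.npz")["i"]
cv2.imwrite("pics/w12.png",cv2.resize(np.vstack([a[:230],i[:230]]),None,fx=1.3,fy=1.3)[:,:,::-1])
E
```

```text
clock: 0.72
position: [0.5243, -0.2015, 0.2534]
ee_rot: [0.0, 0.707, 0.707, 0.0]
contact_force: [1.4, 0.5, 0.7]
width: 0.0856
gripper_force: 0.0
clock: 1.13
position: [0.4741, -0.4019, 0.2534]
ee_rot: [0.0, 0.707, 0.707, 0.0]
contact_force: [0.9, -0.0, 0.7]
width: 0.0851
gripper_force: 0.0
clock: 1.3
position: [0.4741, -0.4022, 0.2526]
ee_rot: [-0.0, 0.708, 0.706, 0.0]
contact_force: [0.1, 0.2, 0.4]
width: 0.0852
gripper_force: 0.0
clock: 1.77
position: [0.5763, -0.3976, 0.2527]
ee_rot: [-0.001, 0.706, 0.708, 0.0]
contact_force: [-0.8, -0.2, -0.5]
width: 0.0854
gripper_force: 0.0
```

View pics/w12.png

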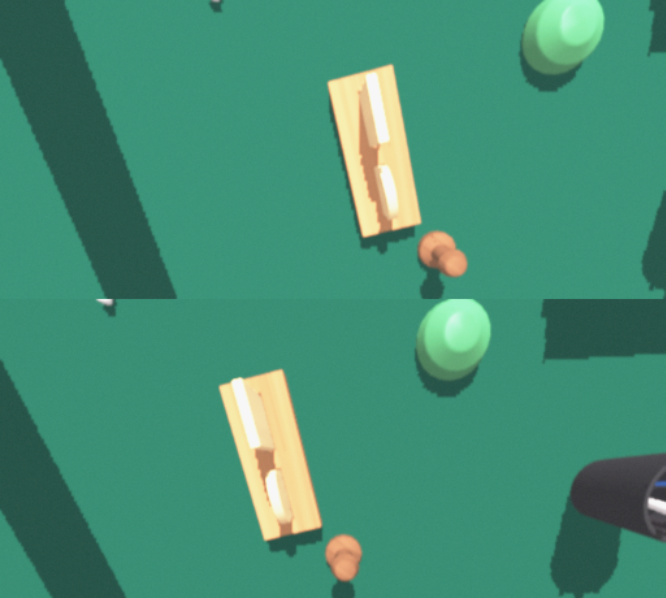

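The stand is at about (375,150) in the top half and (270,455) in the bottom half. The tile is the longer, brighter top at its upper end, the arched tag is the lower one, and the stamp stands at the lower right. Next I'll mask the bright tops.

```bash
python3 - <<'E'
from h import *
np.set_printoptions(precision=4,suppress=True)
V=[]
for f in("v1.npz","v2.npz"):
    v=np.load(f);i,K,T=v["i"],v["K"],v["T"];sub=i[:200]
    # stand: not green ; tile top: bright
    st=((sub[...,0].astype(int)>sub[...,1]+15)*255).astype(np.uint8)
    cs=sorted(cv2.findContours(st,0,2)[0],key=cv2.contourArea)[::-1]
    s=[c for c in cs if 100<np.mean(c[:,0,0])<340][0]
    x,y,w,h=cv2.boundingRect(s);print("stand box",x,y,w,h)
    m=((sub[...,2]>195)*255).astype(np.uint8);k=np.zeros_like(m);k[y:y+h,x:x+w]=255;m&=k
    t=sorted(cv2.findContours(m,0,2)[0],key=cv2.contourArea)[::-1][:2]
    for c in t:print("top",cv2.contourArea(c),[np.round(a,1) for a in cv2.minAreaRect(c)[:2]])
    c=min(t,key=lambda c:c[:,0,1].mean())
    b=cv2.boxPoints(cv2.minAreaRect(c));b=b[np.argsort(b[:,1])]
    e=[b[:2].mean(0),b[2:].mean(0)];sr=cv2.boxPoints(cv2.minAreaRect(s));sr=sr[np.argsort(sr[:,1])]
    V.append((K,T,e,sr))
    print("stand corners on z=.025",[onz(K,T,p,.025)[:2] for p in sr])
for j in range(2):print("tile end",V[0][2][j],V[1][2][j],meet(*[ray(K,T,e[j]) for K,T,e,_ in V]))
for K,T,e,_ in V:
    p,q=[onz(K,T,x,.09) for x in e];d=p-q;print("on .09:",(p+q)/2,"len",np.linalg.norm(d),"yaw",np.arctan2(-d[0],d[1]))
E
```

```text
stand box 252 50 72 133
top 420.5 [array([290.2,  82.5]), array([53.9,  8.8])]
top 240.0 [array([299.4, 144.3]), array([36.1,  8.5])]
stand corners on z=.025 [array([ 0.5303, -0.251 ]), array([ 0.4699, -0.2617]), array([ 0.5695, -0.4002]), array([ 0.502 , -0.4138])]
stand box 169 54 79 132
top 429.5 [array([188.8,  87.4]), array([54.3,  9.1])]
top 217.5 [array([210.1, 148.9]), array([33.9,  8.5])]
stand corners on z=.025 [array([ 0.5309, -0.2496]), array([ 0.4709, -0.2633]), array([ 0.5669, -0.3981]), array([ 0.4999, -0.4153])]
tile end [284.9039  56.0192] [181.3774  61.3208] (array([ 0.5042, -0.2727,  0.0897]), np.float64(6.650533439300073e-05))
tile end [295.4808 108.9038] [196.283  113.4906] (array([ 0.5162, -0.3216,  0.09  ]), np.float64(7.25739716322203e-05))
on .09: [ 0.5102 -0.2972  0.09  ] len 0.05044743624234868 yaw 0.24057064130004016
on .09: [ 0.5103 -0.2972  0.09  ] len 0.05015241251963434 yaw 0.23973723206804876
```

```bash
echo '[[[0.034, -0.022, 0, 0], [0.034, -0.022, 0, 0], [0.034, -0.022, 0, 0], [0, 0, 0, -0.12], [0, 0, 0, -0.12]]]' | python3 steer.py 0.05; echo '[[[0, 0, 0.04, 0], [0, 0, 0.04, 0], [0, 0, 0.02, 0], [0, 0, 0, 0], [0, 0, 0, 0]]]' | python3 steer.py; python3 - <<'E'
from h import *
np.set_printoptions(precision=4,suppress=True)
P=pose();print(P,manip.get_state()["width"]); print("tool delta",P[:3,:3].T@(np.array([.5102,-.2972,.088])-P[:3,3]),"yaw",np.arctan2(P[1,1],P[0,1]))
E
```

```text
clock: 2.23
position: [0.5058, -0.2947, 0.2541]
ee_rot: [-0.001, 0.615, 0.789, -0.0]
contact_force: [0.1, 0.3, 0.5]
width: 0.0497
gripper_force: 0.0
clock: 2.65
position: [0.5077, -0.2973, 0.1532]
ee_rot: [-0.001, 0.617, 0.787, -0.0]
contact_force: [-0.5, 0.4, 0.2]
width: 0.0501
gripper_force: 0.0
[[-0.2375  0.9714 -0.0017  0.5077]
 [ 0.9714  0.2375  0.0012 -0.2973]
 [ 0.0015 -0.0014 -1.      0.1532]
 [ 0.      0.      0.      1.    ]] 0.05010712823859811
tool delta [-0.0006  0.0025  0.0652] yaw 0.23982008477752403
```

```bash
echo '[[[0, 0.0025, 0.03, 0], [0, 0, 0.035, 0], [0, 0, 0, 0], [0, 0, 0, 0]]]' | python3 steer.py; echo '[[[0, 0, 0, 0], [0, 0, 0, 0], [0, 0, 0, 0], [0, 0, 0, 0], [0, 0, 0, 0]]]' | python3 steer.py 0 30; echo '[[[0, 0, 0, 0], [0, 0, 0, 0]]]' | python3 steer.py; echo '[[[0, 0, -0.02, 0], [0, 0, -0.02, 0], [0, 0, 0, 0]]]' | python3 steer.py
```

```text
clock: 2.98
position: [0.5112, -0.2974, 0.0892]
ee_rot: [-0.0, 0.617, 0.787, -0.0]
contact_force: [0.1, -0.4, 0.3]
width: 0.0501
gripper_force: 0.0
clock: 3.4
position: [0.5112, -0.2985, 0.0904]
ee_rot: [0.001, 0.617, 0.787, -0.001]
contact_force: [-2.8, -1.4, 6.7]
width: 0.0073
gripper_force: 30.2
clock: 3.57
position: [0.5111, -0.2985, 0.0904]
ee_rot: [0.001, 0.617, 0.787, -0.001]
contact_force: [-2.9, -1.2, 7.0]
width: 0.0077
gripper_force: 30.2
clock: 3.82
position: [0.5138, -0.2992, 0.1327]
ee_rot: [0.004, 0.617, 0.787, 0.0]
contact_force: [1.1, -1.5, 0.6]
width: 0.0074
gripper_force: 29.5
```

```bash
echo '[[[0, 0, -0.035, 0], [0, 0, -0.035, 0], [0, 0, -0.035, 0], [0, 0, -0.035, 0]]]' | python3 steer.py; echo '[[[0.034, 0.02, 0, 0], [0.034, 0.02, 0, 0], [0.034, 0.02, 0, 0], [0.034, 0.02, 0, 0], [0.034, 0.02, 0, 0]]]' | python3 steer.py|tail -2;echo '[[[0.034, 0.02, 0, 0], [0.034, 0.02, 0, 0], [0.034, 0.02, 0, 0], [0.034, 0.02, 0, 0], [0, 0, 0, 0]]]' | python3 steer.py;echo '[[[0, 0, 0, 0], [0, 0, 0, 0]]]' | python3 steer.py|head -2
python3 - <<'E'
from h import *
i,K,T=shot("wrist");np.savez("v3.npz",i=i,K=K,T=T)
E
echo '[[[0, 0.04, 0, 0], [0, 0.04, 0, 0], [0, 0.02, 0, 0], [0, 0, 0, 0], [0, 0, 0, 0]]]' | python3 steer.py; python3 - <<'E'
from h import *
i,K,T=shot("wrist");np.savez("v4.npz",i=i,K=K,T=T)
a=np.load("v3.npz")["i"]
cv2.imwrite("pics/w34.png",np.vstack([a[:290],i[:290]])[:,:,::-1])
E
```

```text
clock: 4.15
position: [0.5111, -0.2971, 0.2696]
ee_rot: [-0.0, 0.617, 0.787, 0.0]
contact_force: [1.1, -1.0, -0.2]
width: 0.0073
gripper_force: 29.5
width: 0.0077
gripper_force: 29.5
clock: 4.98
position: [0.6149, 0.05, 0.2678]
ee_rot: [-0.001, 0.615, 0.789, 0.003]
contact_force: [-0.2, -0.7, 0.8]
width: 0.0074
gripper_force: 29.5
clock: 5.15
position: [0.6133, 0.0426, 0.2679]
clock: 5.62
position: [0.711, 0.0646, 0.2672]
ee_rot: [-0.001, 0.618, 0.786, -0.001]
contact_force: [-0.8, -0.1, 0.4]
width: 0.0076
gripper_force: 29.6
```

View pics/w34.png

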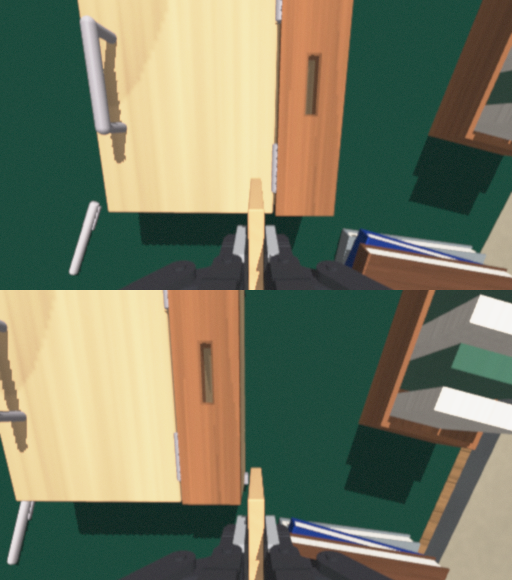

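The held tile shows at (256,200), edge on to the camera and straight. The slot is the dark rectangle at (313,85) in the first view and (207,83) in the second. The handle bar runs from (90,22) to (102,128).

```bash
python3 - <<'E'
from h import *
np.set_printoptions(precision=4,suppress=True)
S=[]
for f,x0,x1 in(("v3.npz",285,342),("v4.npz",177,236)):
    v=np.load(f);i,K,T=v["i"],v["K"],v["T"]
    sub=i[35:140,x0:x1].astype(int);red=sub[...,0]
    m=((red<0.72*np.median(red))*255).astype(np.uint8)
    c=max(cv2.findContours(m,0,2)[0],key=cv2.contourArea)
    r=cv2.minAreaRect(c);b=cv2.boxPoints(r)+[x0,35]+np.array([0,0]);b=b[np.argsort(b[:,1])]
    print(f,r,b.tolist())
    e=[b[:2].mean(0),b[2:].mean(0)];S.append((K,T,e))
    p,q=[onz(K,T,x,.12) for x in e];d=p-q;print("on .12",(p+q)/2,np.linalg.norm(d),np.arctan2(-d[0],d[1]))
    print("width",np.linalg.norm(onz(K,T,b[0],.12)-onz(K,T,b[1],.12)))
for j in range(2):print("slot end",meet(*[ray(K,T,e[j]) for K,T,e in S]))
# tile in hand, edge face profile (view3)
v=np.load("v3.npz");i=v["i"].astype(int)
for y in (185,200,215,230): 
    g=i[y,225:290];m=np.where((g[:,0]>g[:,1]+10)&(g[:,0]>150))[0]+225;print(y,m.min(),m.max())
E
```

```text
v3.npz ((27.41522979736328, 49.407344818115234), (11.166754722595215, 59.25261306762695), 2.544804573059082) [[308.1527843475342, 54.56235122680664], [319.3085250854492, 55.05815887451172], [305.5219326019287, 113.75653076171875], [316.6776752471924, 114.25233459472656]]
on .12 [0.6424 0.1536 0.12  ] 0.05210004056525959 0.24959016918137836
width 0.010295796633853332
v4.npz ((29.301116943359375, 47.02796173095703), (58.35334396362305, 10.911274909973145), 87.70938873291016) [[210.58626174926758, 52.656551361083984], [199.68370246887207, 53.092655181884766], [212.9185333251953, 110.96327209472656], [202.01597213745117, 111.39936828613281]]
on .12 [0.6426 0.1539 0.12  ] 0.05098750565633225 0.23244109014412864
width 0.010018794685495023
slot end (array([0.6363, 0.1792, 0.1182]), np.float64(0.00012314891404034694))
slot end (array([0.6486, 0.1287, 0.1206]), np.float64(0.00041990659128154375))
185 225 289
200 225 289
215 248 289
230 248 264
```

```bash
cat >> h.py <<'E'
def delta(x,y,z):
    np.set_printoptions(precision=4,suppress=True);P=pose()
    print("at",P[:3,3],"yaw",round(np.arctan2(P[1,1],P[0,1]),4),"tool z",P[:3,2],"tool delta",P[:3,:3].T@(np.array([x,y,z])-P[:3,3]))
E
echo '[[[0.034, -0.015, 0, 0], [0.034, -0.015, 0, 0], [0.034, -0.015, 0, 0], [0, 0, 0, 0], [0, 0, 0, 0]]]' | python3 steer.py|tail -3; echo '[[[0, 0, 0.03, 0], [0, 0, 0, 0], [0, 0, 0, 0]]]' | python3 steer.py|tail -3; python3 -c "from h import *;delta(.643,.1525,.21)"
```

```text
contact_force: [0.5, 0.1, -0.1]
width: 0.0077
gripper_force: 29.7
contact_force: [-0.7, -0.2, -0.1]
width: 0.0073
gripper_force: 29.6
at [0.6417 0.1531 0.2371] yaw 0.2384 tool z [-0.0038 -0.0012 -1.    ] tool delta [-0.0009  0.0013  0.0271]
```

```bash
echo '[[[-0.001, 0.001, 0.027, 0], [0, 0, 0, 0], [0, 0, 0, 0], [0, 0, 0, 0]]]' | python3 steer.py|tail -3; python3 - <<'E'
from h import *
delta(.643,.1525,.2)
i,K,T=shot("wrist");s,_,_=shot("side");np.savez("v5.npz",i=i,K=K,T=T)
cv2.imwrite("pics/w5.png",np.hstack([cv2.resize(i[20:320,150:380],None,fx=1.7,fy=1.7),cv2.resize(s[100:250,180:300],None,fx=3.2,fy=3.4)])[:,:,::-1])
E
```

```text
contact_force: [-0.1, 0.1, -0.3]
width: 0.0071
gripper_force: 29.6
at [0.6447 0.1535 0.2126] yaw 0.2393 tool z [ 0.0013  0.     -1.    ] tool delta [-0.0006 -0.0019  0.0126]
```

View pics/w5.png

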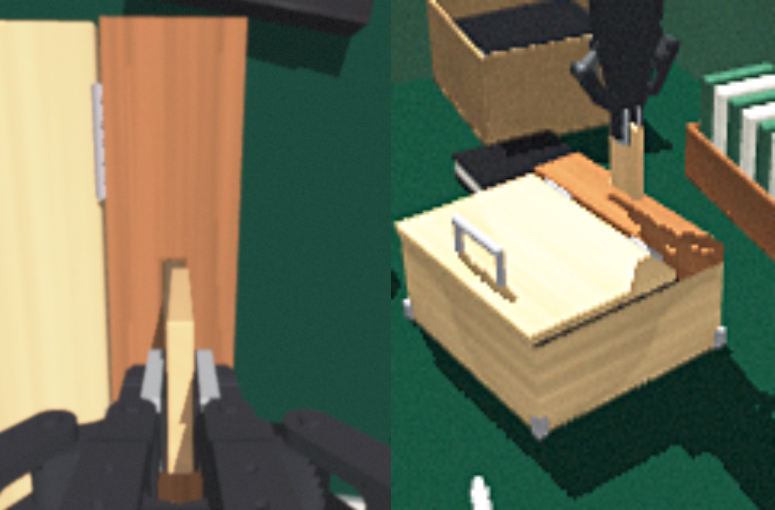

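The tile hangs just above the slot. In the crop the slot spans x = 162–185 and the tile's lower end spans 168–190, so the tile is about 2 mm too far right, which agrees with the pose reading.

```bash
echo '[[[-0.0005, -0.002, 0, 0], [0, 0, 0, 0], [0, 0, 0, 0]]]' | python3 steer.py|tail -3; python3 -c "from h import *;delta(.643,.1525,.2)"; echo '[[[0, 0, 0.006, 0], [0, 0, 0.006, 0], [0, 0, 0.006, 0], [0, 0, 0, 0]]]' | python3 steer.py; python3 -c "from h import *;delta(.643,.1525,.2)"
```

```text
contact_force: [-0.6, -0.7, 0.5]
width: 0.0074
gripper_force: 29.6
at [0.6422 0.1531 0.212 ] yaw 0.2401 tool z [ 0.001   0.0001 -1.    ] tool delta [-0.0008  0.0006  0.012 ]
clock: 7.35
position: [0.6421, 0.153, 0.1958]
ee_rot: [0.001, 0.617, 0.787, 0.001]
contact_force: [-0.8, -1.1, -0.4]
width: 0.0075
gripper_force: 30.0
at [0.6421 0.153  0.1958] yaw 0.2402 tool z [ 0.0025 -0.0001 -1.    ] tool delta [-0.0007  0.0007 -0.0042]
```

```bash
echo '[[[0, 0, 0.006, 0], [0, 0, 0.006, 0], [0, 0, 0, 0]]]' | python3 steer.py; echo '[[[0, 0, 0.01, 0], [0, 0, 0.01, 0], [0, 0, 0.01, 0], [0, 0, 0, 0], [0, 0, 0, 0]]]' | python3 steer.py
```

```text
clock: 7.6
position: [0.6409, 0.1529, 0.1785]
ee_rot: [-0.001, 0.617, 0.787, -0.001]
contact_force: [0.3, 0.7, 0.2]
width: 0.0072
gripper_force: 30.0
clock: 8.02
position: [0.6418, 0.153, 0.1498]
ee_rot: [-0.001, 0.617, 0.787, -0.001]
contact_force: [-0.5, -0.6, -0.4]
width: 0.0073
gripper_force: 30.0
```

```bash
echo '[[[0, 0, 0, 0], [0, 0, 0, 0], [0, 0, 0, 0], [0, 0, 0, 0]]]' | python3 steer.py 0.03; echo '[[[0, 0, -0.04, 0], [0, 0, -0.04, 0], [0, 0, -0.04, 0], [0, 0, 0, 0], [0, 0, 0, 0]]]' | python3 steer.py|tail -3; python3 - <<'E'
from h import *
delta(.643,.1525,.2)
i,K,T=shot("wrist");s,_,_=shot("side")
cv2.imwrite("pics/w6.png",np.hstack([cv2.resize(i[:320,80:400],None,fx=1.5,fy=1.5),cv2.resize(s[120:270,180:300],None,fx=2.5,fy=3.2)])[:,:,::-1])
np.savez("v6.npz",i=i,K=K,T=T)
E
```

```text
clock: 8.35
position: [0.6425, 0.1531, 0.152]
ee_rot: [0.0, 0.617, 0.787, 0.0]
contact_force: [-0.5, 0.1, -0.5]
width: 0.0302
gripper_force: 0.0
contact_force: [-0.3, -0.0, -0.8]
width: 0.03
gripper_force: 0.0
at [0.6436 0.1533 0.2754] yaw 0.2401 tool z [ 0.0081  0.001  -1.    ] tool delta [-0.0006 -0.0014  0.0754]
```

View pics/w6.png

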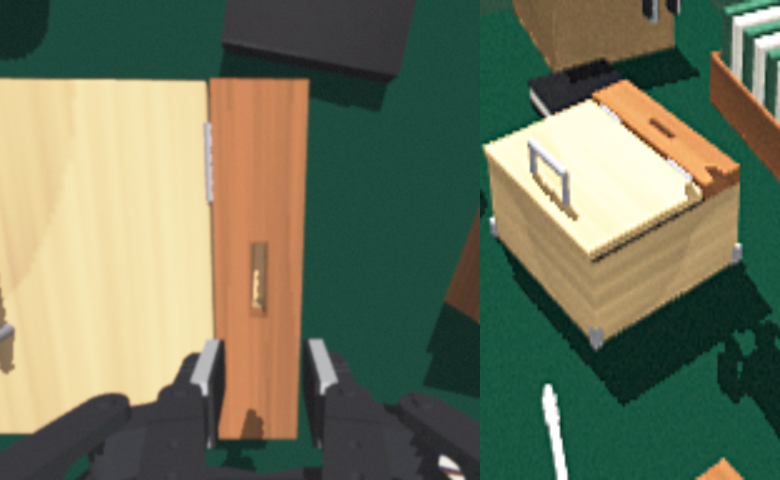

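The tile has dropped in: the slot at (258,278) is clear, with only something light deep inside, and the lid is shut. Next is the handle.

```bash
echo '[[[-0.025, -0.033, 0, 0], [-0.025, -0.033, 0, 0], [-0.025, -0.033, 0, 0], [-0.025, -0.033, 0, 0], [0, 0, 0, 0]]]' | python3 steer.py 0.05|tail -1;echo '[[[0, 0, 0, 0], [0, 0, 0, 0]]]' | python3 steer.py|head -2
python3 - <<'E'
from h import *
delta(.4609,.1094,.149);i,K,T=shot("wrist");np.savez("v7.npz",i=i,K=K,T=T)
E
echo '[[[0, -0.035, 0, 0], [0, -0.035, 0, 0], [0, -0.035, 0, 0], [0, 0, 0, 0], [0, 0, 0, 0]]]' | python3 steer.py|tail -1; python3 - <<'E'
from h import *
delta(.4609,.1094,.149);i,K,T=shot("wrist");np.savez("v8.npz",i=i,K=K,T=T)
a=np.load("v7.npz")["i"];b=np.load("v6.npz")["i"]
cv2.imwrite("pics/w78.png",np.hstack([np.vstack([a[:250],i[:250]]),cv2.resize(b[155:217,230:275],None,fx=6,fy=8)[:500]])[:,:,::-1])
E
```

```text
gripper_force: 0.0
clock: 9.45
position: [0.5376, 0.0247, 0.2704]
at [0.5376 0.0247 0.2704] yaw 0.2392 tool z [-0.001   0.0009 -1.    ] tool delta [ 0.1003 -0.0544  0.1215]
gripper_force: 0.0
at [0.4353 0.0004 0.2712] yaw 0.2407 tool z [ 0.0004  0.0004 -1.    ] tool delta [0.0997 0.0508 0.1223]Traceback (most recent call last):
  File "<stdin>", line 4, in <module>
    return _nx.concatenate(arrs, 1, dtype=dtype, casting=casting)
           ~~~~~~~~~~~~~~~^^^^^^^^^^^^^^^^^^^^^^^^^^^^^^^^^^^^^^^
ValueError: all the input array dimensions except for the concatenation axis must match exactly, but along dimension 0, the array at index 0 has size 500 and the array at index 1 has size 496
```

```bash
python3 - <<'E'
from h import *
i=np.load("v8.npz")["i"];a=np.load("v7.npz")["i"];b=np.load("v6.npz")["i"]
cv2.imwrite("pics/w78.png",np.hstack([np.vstack([a[:250],i[:250]]),cv2.resize(b[155:217,230:275],(270,500))])[:,:,::-1])
E
```

```text
(no output)
```

View pics/w78.png

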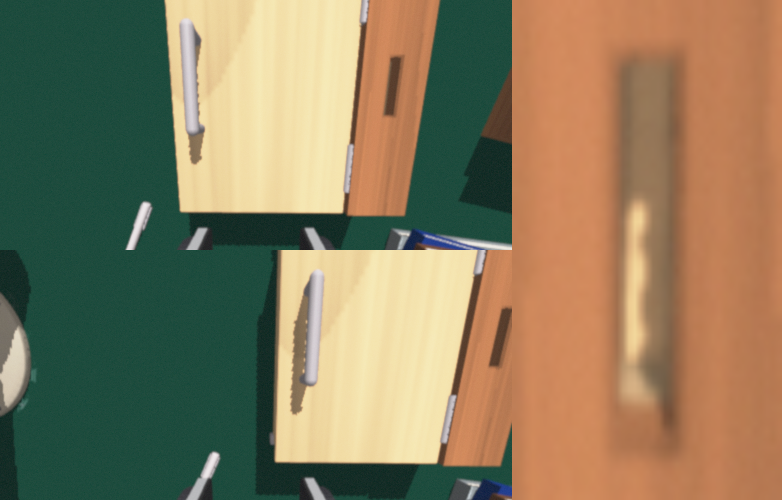

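```bash
python3 - <<'E'
from h import *
np.set_printoptions(precision=4,suppress=True)
S=np.array([.6425,.1538,.12]);ux=np.array([.971,.2375,0]);uy=np.array([-.2375,.971,0])
v=np.load("v6.npz");i,K,T=v["i"],v["K"],v["T"]
for r in (205.2,209.5,160.5): 
    o,d=ray(K,T,(251,r));p=onz(K,T,(251,r),.12);print(r,"y on mouth",(p-S)@uy)
    for y in(-.026,-.025,-.024): t=((S-o)@uy+y)/(d@uy);print("   y",y,"z",(o+t*d)[2])
print(i[195:215,251].tolist())
# handle
H=[]
for f,x0,x1 in(("v7.npz",165,210),("v8.npz",285,335)):
    v=np.load(f);i,K,T=v["i"],v["K"],v["T"];g=cv2.cvtColor(i[5:150,x0:x1],cv2.COLOR_RGB2HSV)
    rgb=i[5:150,x0:x1].astype(int);m=(((rgb[...,2]-rgb[...,0]>-12)&(rgb[...,0]>95))*255).astype(np.uint8)
    c=max(cv2.findContours(m,0,2)[0],key=cv2.contourArea);r=cv2.minAreaRect(c);b=cv2.boxPoints(r)+[x0,5];b=b[np.argsort(b[:,1])]
    e=[b[:2].mean(0),b[2:].mean(0)];print(f,r,e);H.append((K,T,e))
E=[]
for j in range(2):
    x,q=meet(*[ray(K,T,e[j]) for K,T,e in H]);E.append(x);print("handle end",x,q)
c=(E[0]+E[1])/2;d=E[0]-E[1];print(c,np.linalg.norm(d),np.arctan2(-d[0],d[1]));print("box frame rel slot",(c-S)@ux,(c-S)@uy,"expect -.187,0");delta(*c)
E
```

```text
205.2 y on mouth -0.021151254307276466
   y -0.026 z 0.10453419355764004
   y -0.025 z 0.10772384453594752
   y -0.024 z 0.11091349551425511
209.5 y on mouth -0.02609564335543772
   y -0.026 z 0.1202885918280196
   y -0.025 z 0.12330596639312963
   y -0.024 z 0.1263233409582396
160.5 y on mouth 0.027746369010813576
   y -0.026 z -0.27377111873310356
   y -0.025 z -0.2664446495040125
   y -0.024 z -0.2591181802749212
[[226, 183, 131], [235, 199, 142], [227, 184, 133], [199, 156, 114], [167, 133, 98], [151, 123, 93], [174, 145, 108], [199, 164, 124], [207, 170, 126], [201, 158, 115], [188, 135, 94], [179, 121, 83], [177, 119, 81], [176, 117, 79], [172, 114, 77], [174, 115, 77], [183, 121, 83], [198, 131, 88], [201, 132, 88], [203, 134, 89]]
v7.npz ((26.992305755615234, 71.36153411865234), (115.43310546875, 18.249637603759766), 86.8201675415039) [array([188.7908,  18.7338]), array([195.1938, 133.9892])]
v8.npz ((26.120052337646484, 71.9059066772461), (16.688528060913086, 114.48419952392578), 3.900493860244751) [array([315.0139,  19.7964]), array([307.2262, 134.0154])]
handle end [0.4491 0.1578 0.1406] 3.1030215484751285e-05
handle end [0.4703 0.0669 0.1372] 0.0002477228143912277
[0.4597 0.1124 0.1389] 0.09347260204565296 0.22884754988839154
box frame rel slot -0.187338332857041 0.003174596280846591 expect -.187,0
at [0.4367 0.0003 0.2715] yaw 0.241 tool z [ 0.0018  0.0003 -1.    ] tool delta [0.1034 0.0488 0.1326]
```

```bash
echo '[[[0.006, 0.04, 0.008, 0], [0.006, 0.04, 0.008, 0], [0.006, 0.04, 0.008, 0], [0.006, 0.04, 0.008, 0], [0.006, 0.04, 0.008, 0]]]' | python3 steer.py|tail -1;echo '[[[0.006, 0.038, 0.008, 0], [0, 0, 0, 0], [0, 0, 0, 0]]]' | python3 steer.py|head -2
python3 - <<'E'
from h import *
delta(.6425,.1538,.12);i,K,T=shot("wrist");np.savez("v9.npz",i=i,K=K,T=T)
E
echo '[[[-0.04, 0, 0, 0], [-0.03, 0, 0, 0], [0, 0, 0, 0], [0, 0, 0, 0]]]' | python3 steer.py|tail -1; python3 - <<'E'
from h import *
np.set_printoptions(precision=4,suppress=True)
delta(.6425,.1538,.12);i,K,T=shot("wrist");np.savez("v10.npz",i=i,K=K,T=T)
o=[]
for f in("v4.npz","v6.npz","v9.npz","v10.npz"):
    v=np.load(f);i,K,T=v["i"],v["K"],v["T"]
    p=np.linalg.inv(T)@[.6425,.1538,.12,1];u,w,_=K@(p[:3]/p[2]);u,w=int(u),int(w);y0=max(w-42,0);x0=u-15;print(f,x0,y0,u,w)
    o.append(cv2.resize(i[y0:y0+84,x0:x0+30],(190,588)))
cv2.imwrite("pics/slots.png",np.hstack(o)[:,:,::-1])
# handle as a line from two planes
N=[];P=[]
for f,x0,x1 in(("v7.npz",165,210),("v8.npz",285,335)):
    v=np.load(f);i,K,T=v["i"].astype(int),v["K"],v["T"];pts=[]
    for r in range(40,112,3):
        g=i[r,x0:x1];m=np.where((g[:,2]-g[:,0]>-12)&(g[:,0]>95))[0];pts.append((x0+m.mean(),r,len(m)))
    pts=np.array(pts);k=np.polyfit(pts[:,1],pts[:,0],1);print(f,k,"res",np.std(pts[:,0]-np.polyval(k,pts[:,1])),"w",np.median(pts[:,2]))
    a,b=ray(K,T,(np.polyval(k,20),20))[1],ray(K,T,(np.polyval(k,130),130))[1]
    n=np.cross(a,b);n/=np.linalg.norm(n);N.append(n);P.append(n@T[:3,3])
d=np.cross(*N);d/=np.linalg.norm(d);d*=np.sign(d[1])
uy=np.array([-.2375,.971,0]);q=np.array([.461,.1094,.149])
x=np.linalg.solve(np.array(N+[uy]),[*P,uy@q]);print("handle mid",x,"dir",d,"yaw",np.arctan2(-d[0],d[1]))
E
```

```text
gripper_force: 0.0
clock: 10.63
position: [0.6608, 0.0931, 0.2198]
at [0.6608 0.0931 0.2198] yaw 0.2425 tool z [-0.0031  0.0002 -1.    ] tool delta [ 0.0632 -0.0029  0.0999]
gripper_force: 0.0
at [0.6747 0.0216 0.2241] yaw 0.2372 tool z [ 0.0008  0.0001 -1.    ] tool delta [ 0.1361 -0.0003  0.104 ]
v4.npz 191 40 206 82
v6.npz 237 144 252 186
v9.npz 235 85 250 127
v10.npz 238 0 253 26
v7.npz [  0.0463 185.9645] res 0.3369914339041242 w 13.0
v8.npz [ -0.053  317.2132] res 0.26858357671524985 w 13.0
handle mid [0.4604 0.1092 0.1484] dir [-0.2306  0.9724 -0.0368] yaw 0.23281922459854087
```

View pics/slots.png

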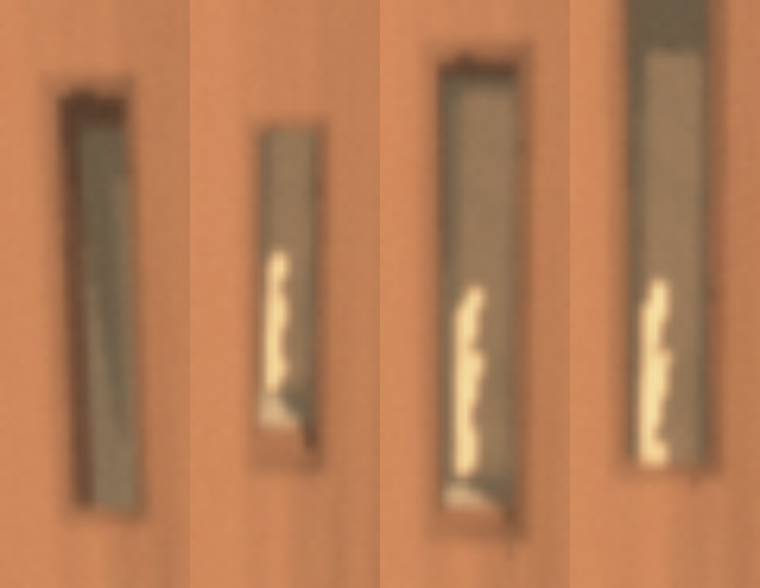

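The slot panels show v4 before posting, then v6, v9 and v10 after it. The tile's top lies below the mouth, with a sun patch on it whose upper end is at panel (279,250), (482,287) and (660,280). Triangulating that point gives the tile's height.

```bash
python3 - <<'E'
from h import *
np.set_printoptions(precision=4,suppress=True)
def R_(f,p):
    v=np.load(f);return ray(v["K"],v["T"],p)
a=R_("v6.npz",(251,179.7));b=R_("v9.npz",(251.1,126));c=R_("v10.npz",(252.2,40))
print(meet(a,b,c),meet(a,c),meet(b,c))
d=R_("v6.npz",(250,199.5));e=R_("v9.npz",(248.7,152.7));print(meet(d,e))
delta(.4604,.1092,.149)
E
```

```text
(array([0.6414, 0.1539, 0.0864]), np.float64(0.0006870311237151481)) (array([0.641 , 0.1537, 0.0866]), np.float64(0.0001415275070914411)) (array([0.6416, 0.1541, 0.0854]), np.float64(0.0006304146168549271))
(array([0.6456, 0.1298, 0.0876]), np.float64(0.0002805024618641638))
at [0.6744 0.0227 0.2241] yaw 0.2385 tool z [ 0.0006  0.0007 -1.    ] tool delta [ 0.1345 -0.1876  0.075 ]
```

The tile's top is at 86 mm, so it stands on the box floor. Now to the handle.

```bash
echo '[[[0.0224, -0.0313, 0, 0], [0.0224, -0.0313, 0, 0], [0.0224, -0.0313, 0, 0], [0.0224, -0.0313, 0, 0], [0.0224, -0.0313, 0, 0]]]' | python3 steer.py 0.05|tail -1;echo '[[[0.0224, -0.0313, 0, 0], [0, 0, 0, 0], [0, 0, 0, 0]]]' | python3 steer.py|tail -2; python3 -c "from h import *;delta(.4604,.1092,.151)"
```

```text
gripper_force: 0.0
width: 0.05
gripper_force: 0.0
at [0.4578 0.1105 0.2243] yaw 0.243 tool z [ 0.0011  0.0006 -1.    ] tool delta [-0.0019  0.0021  0.0733]
```

```bash
echo '[[[-0.002, 0.002, 0.025, 0], [0, 0, 0.025, 0], [0, 0, 0, 0], [0, 0, 0, 0]]]' | python3 steer.py|tail -3; python3 -c "from h import *;delta(.4604,.1092,.151)"; echo '[[[0, 0, 0.012, 0], [0, 0, 0.011, 0], [0, 0, 0, 0], [0, 0, 0, 0]]]' | python3 steer.py; python3 -c "from h import *;delta(.4604,.1092,.151)"
```

```text
contact_force: [-0.5, 0.1, -0.1]
width: 0.0497
gripper_force: 0.0
at [0.463  0.1076 0.1729] yaw 0.24 tool z [-0.0018 -0.0001 -1.    ] tool delta [ 0.0022 -0.0021  0.0219]
clock: 12.4
position: [0.464, 0.1076, 0.1513]
ee_rot: [0.001, 0.617, 0.787, 0.0]
contact_force: [0.5, -0.5, 0.1]
width: 0.0501
gripper_force: 0.0
at [0.464  0.1076 0.1513] yaw 0.2398 tool z [ 0.0014  0.0002 -1.    ] tool delta [ 0.0024 -0.0031  0.0003]
```

```bash
echo '[[[0, 0, 0, 0], [0, 0, 0, 0], [0, 0, 0, 0], [0, 0, 0, 0], [0, 0, 0, 0]]]' | python3 steer.py 0 60; echo '[[[0, 0, 0, 0], [0, 0, 0, 0]]]' | python3 steer.py
```

```text
clock: 12.82
position: [0.4598, 0.1068, 0.151]
ee_rot: [-0.002, 0.617, 0.787, -0.003]
contact_force: [-7.5, -3.0, 8.8]
width: 0.0101
gripper_force: 58.4
clock: 12.98
position: [0.4598, 0.1067, 0.151]
ee_rot: [-0.002, 0.617, 0.787, -0.003]
contact_force: [-7.6, -2.5, 8.5]
width: 0.0099
gripper_force: 58.4
```

```bash
echo '[[[0, -0.004, 0, 0], [0, 0, -0.002, 0], [0, 0, 0, 0]]]' | python3 steer.py|sed -n '2p;4p'; for k in 1; do echo '[[[0, 0.0005, -0.002, 0], [0, 0, 0, 0]]]' | python3 steer.py|sed -n '2p;4p'; done; echo '[[[0, 0.0005, -0.002, 0], [0, 0, 0, 0]]]' | python3 steer.py|sed -n '2p;4,6p'
```

```text
position: [0.4597, 0.1068, 0.1517]
contact_force: [4.2, 0.7, -14.2]
position: [0.4602, 0.1069, 0.1532]
contact_force: [5.2, 1.2, -13.9]
position: [0.4607, 0.107, 0.1551]
contact_force: [6.2, 0.9, -14.6]
width: 0.0101
gripper_force: 58.5
```

```bash
echo '[[[0, 0.0015, -0.002, 0], [0, 0.001, -0.002, 0], [0, 0, 0, 0]]]' | python3 steer.py|sed -n '2p;4,6p';  echo '[[[0, 0.001, -0.002, 0], [0, 0.001, -0.002, 0], [0, 0, 0, 0]]]' | python3 steer.py|sed -n '2p;4,6p'; echo '[[[0, 0.001, -0.002, 0], [0, 0.001, -0.002, 0], [0, 0, 0, 0]]]' | python3 steer.py|sed -n '2p;4,6p'
```

```text
position: [0.4621, 0.1073, 0.1592]
contact_force: [5.3, -0.2, -15.8]
width: 0.0101
gripper_force: 58.4
position: [0.4639, 0.1077, 0.1645]
contact_force: [1.8, -1.5, -12.3]
width: 0.01
gripper_force: 58.3
position: [0.4656, 0.1081, 0.1688]
contact_force: [-0.4, -2.7, -10.1]
width: 0.0101
gripper_force: 58.7
```

```bash
echo '[[[0, 0.001, -0.002, 0], [0, 0.001, -0.002, 0], [0, 0, 0, 0]]]' | python3 steer.py|sed -n '2p;4,6p';  echo '[[[0, 0.001, -0.002, 0], [0, 0.001, -0.002, 0], [0, 0, 0, 0]]]' | python3 steer.py|sed -n '2p;4,6p'; echo '[[[0, 0.001, -0.002, 0], [0, 0.001, -0.002, 0], [0, 0, 0, 0]]]' | python3 steer.py|sed -n '2p;4,6p'; echo '[[[0, 0, 0, 0], [0, 0, 0, 0], [0, 0, 0, 0], [0, 0, 0, 0], [0, 0, 0, 0]]]' | python3 steer.py;python3 - <<'E'
from h import *
s,K,T=shot("side");cv2.imwrite("pics/end.png",cv2.resize(s[80:290,140:340],None,fx=3,fy=2.8)[:,:,::-1])
E
```

```text
position: [0.4672, 0.1085, 0.1725]
contact_force: [-3.6, -3.6, -9.5]
width: 0.0099
gripper_force: 58.9
position: [0.469, 0.109, 0.1764]
contact_force: [-4.5, -3.4, -9.2]
width: 0.0102
gripper_force: 59.0
position: [0.4711, 0.1094, 0.1811]
contact_force: [-5.9, -4.0, -5.1]
width: 0.0097
gripper_force: 58.7
clock: 15.48
position: [0.471, 0.1095, 0.181]
ee_rot: [-0.001, 0.617, 0.787, -0.001]
contact_force: [-5.4, -4.2, -5.1]
width: 0.0097
gripper_force: 58.7
```

View pics/end.png

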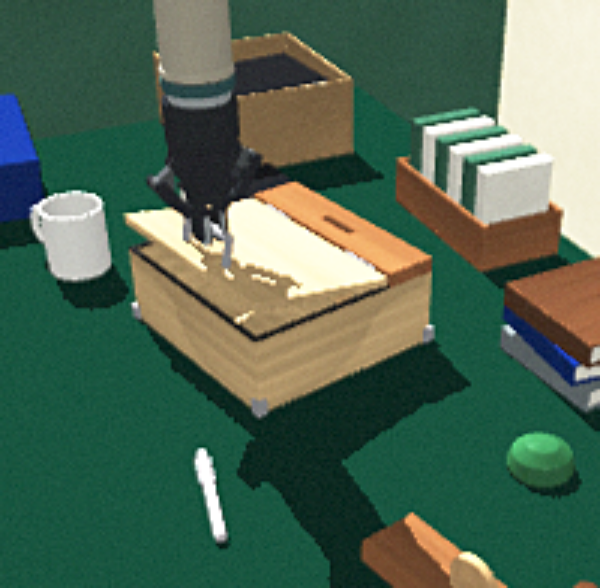

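The lid is ajar with its front edge raised, the fingers are on the handle at (215,240), and the bystanders in view are undisturbed. The TCP has risen 30 mm, which is about 0.20 rad, and it holds still.

```bash
python3 -c "from h import *;print(manip.get_state()['position'],manip.get_state()['contact_force']);print(manip.sign_off())"
```

```text
[0.4710701  0.10947844 0.1810045 ] [-5.49852069 -3.86996241 -4.83863313]
the job is handed in; nothing more can be done
None
```

I posted the tile through the slot; it stands on the box floor. I handed in with the lid broken free and held steadily by its handle at about 0.20 rad (front edge up about 3.6 cm); the judge's result was not shown.

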